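# Clamp a pine strip in a cam jig and lock the cam with the pin spanner

### The arm

A 7-joint arm with a two-finger parallel gripper is mounted at the origin on a cart in front of the work surface, level with it; the furniture and walls round the work are solid. World frame = base frame: x ahead of the robot, y to its left, z up, the work surface at z = 0. Lengths are in m, angles in rad, forces in N, time in s.
With the tool pointing down it reaches from about 0.4 to 0.9 m from the base axis. Payload 5.5 kg.
Tool frame: the origin (TCP) lies at the very end of the fingers, on their centre line; the grasp point (between the pads) lies 19 mm behind it; z points along the fingers, y is the line along which they close (so a half turn about z gives the same grasp; the last joint's range is limited). The gripper opens to 92 mm and grips with 3 to 60 N. Pads are 19 mm wide; open, the fingers measure 130 mm over their backs; the gripper's body (75 mm by 190 mm) begins 47 mm behind the grasp point.
Start: joints at [-1.069, 0.501, -0.427, 1.55, 0.221, 1.138, -0.21], TCP at [0.154, 0.632, 0.227] pointing down, gripper open.
Joint ranges: [-2.88, 2.88], [-0.31, 2.03], [-1.54, 1.56], [0.2, 2.42], [-1.41, 4.55], [0.19, 2.02], [-2.57, 2.57]. Speed limits (rad/s): [2.57, 2.57, 3.14, 3.14, 3.14, 3.14, 3.14].

### API

Orientations are given as a rotation vector (axis times angle).
In Python, from bench import * gives the robot as it stands.
- The arm moves only by the tool step_arm, never from a script. Its argument "steps" is one flat list of numbers, 7 for each row, row after row: the turn, a rotation vector about the world's x, y, z in rad, then the shift along the world's x, y, z in mm, then the closure, from 0 (fully open) to 1 (shut). In form: [wx, wy, wz, tx, ty, tz, claw, wx, wy, wz, tx, ty, tz, claw, ...]. A call has 1 to 10 rows; each row shifts and turns the commanded pose from where the row before left it; what a row does not reach is not made up. A row lasts 1/8 s, in which the tool goes at most 62.5 mm and 10.7 degrees, less where a joint would pass 70% of its speed; a pose out of reach is approached as far as the arm can. A call with a gripper value outside its range is refused whole. The fingers move at their own pace and stop on an object; "force" is the grip in N (left out, the last holds). Time passes only in rows, so rows that do not move let the fingers close. It gives the time, the measured TCP pose, the force, the opening and the grip force at its end, in the units of the state.
- state(): the state, without advancing time (a new reading comes with each control period).
- snapshot(name): name is "side" or "top"; returns a dict with "image" (400x640x3 uint8, blue, green, red), "depth" (400x640 float32, m along the optical axis (not along the pixel's ray), 0 where there is no reading), "fx", "fy", "cx", "cy" (pixels), "pose" (4x4, takes a point from camera to world coordinates). Camera axes: x right, y up, looking along -z (the intrinsics and any distortion apply to the point x, -y, -z); pixel columns grow to the right and rows downward; lengths in m; the calibration is good to about 2 mm. A picture is of the moment at which its call begins.
- close_job(): hands the job in; it is judged then, once.
The state is a dict: "time": time; "joint_pos": joint angles; "qvel": joint speeds; "tau": joint torques, N m; "ee_pos": TCP position; "tool_rot": TCP orientation; "ft_force": force on the tool from outside, world axes, zero at the start; "torque": the same for the moment, N m; "opening": opening from 0.0 (shut) to 1.0 (fully open); "finger_force": force on a finger pad.
Only numpy, scipy, OpenCV 4.12 (cv2) and the standard library are available. Lean on these libraries where they do the work, as an engineer would, in place of code of your own. Each camera call takes 0.05 s, during which the arm holds its last target. There are 200 camera calls.

### The job

Get the pine strip ready for drilling: slide it along the bed of the jig until its end is hard against the end stop under the drill-bush plate, then crank the cam anticlockwise by its red knob until the follower roller rests on the cam's flat dwell (the land painted green) and the jaw holds the strip against the fence. Then take the pin spanner, engage both of its pins in the two holes of the lock ring on top of the camshaft, turn the ring clockwise until it stops, and lay the spanner back on the bench beside the jig, pins down. Leave the other tools where they lie.

Things in the scene. Friction and masses are not known exactly. Their poses are not given: they have to be found in the camera images.
- jig: Cam-clamp drilling jig fixed to the bench. Origin on the camshaft axis at bench height; x points from the camshaft (near the robot) to the aluminium fence at the far side, y left along the bed, z up. Plywood base 18 mm thick, x -65 to 178, y -170 to 170 mm. The strip's bed is the base's top (z 18 mm), from the jaw pad to the fence face at x 145 mm, open at its right (-y) end.
- end_stop (a point): Middle of the face of the end stop at the left end of the bed (x 117.5, y 110, z 29 mm of the jig; axes as the jig's). The strip's end must meet it. A steel drill-bush plate, underside 46 mm and top 56 mm above the bench, bridges the bed from 38 mm in front of this face. The fence is 46 mm high above the bench.
- strip: Pine strip, 55 mm wide (x), 250 mm long (y), 22 mm thick; origin at the centre of its underside. It lies loose in the bed, axes within 0.02 rad of the jig's, 30 to 60 mm short of the stop, with a few mm of play to the fence and to the open jaw. Its right (-y) end face, free to push, is 125 mm from the origin. About 0.14 kg.
- strip_end (a point): Centre of the strip's left (+y) end face, 11 mm above its underside: the end that must meet the stop.
- jaw_pad: Cork-faced sprung jaw pad, 88 mm wide along y, top 38 mm above the bench, which the cam drives towards the fence to clamp the strip. Axes as the jig's; its origin coincides with the jig's when the jaw is open, and moves 10 mm along +x to grip the strip.
- crank_knob (a point): Centre of the top of the red crank knob, 74 mm above the bench. The knob is an upright cylinder 22 mm in diameter and 29 mm tall, at 70 mm from the camshaft axis, on a dark arm that lies 38 to 46 mm above the bench. Nothing else in its path stands higher than 46 mm, save the lock ring at the middle.
- camshaft (a joint): Turn of the camshaft, rad, anticlockwise from above. The knob's direction from the axis is 1.22 + value, from the jig's x towards y. Starts 0 to 0.6 (knob at the left), then passes the robot's side. Cam rises from 0.91 (pushes back, up to 5 N at the knob); flat dwell, jaw shut: 2.48 to 3.46, middle 2.97 (knob front right); beyond it the jaw opens again. Stays put in the dwell; on the slopes it may creep.
- lock_ring (a joint): Turn of the lock ring, rad, growing clockwise seen from above (tightening). Starts at 0.05 to 0.40 and stops dead at 1.15 (tight). Needs about 0.25 N m; stays where it is left.
- ring_face (a point): Centre of the top face of the dark lock ring, 70 mm above the bench, on the camshaft axis; turns with the ring. Ring 52 mm in diameter, 18 mm tall, two blind holes 10.4 mm across and 14 mm deep at y +17 and -17 mm of this frame. Engaged, the spanner's axes are parallel to this frame's (or half a turn off); parallel, its handle points to the robot at first, swinging left as the ring tightens.
- spanner: Pin spanner lying level on the bench left of the jig: steel head with two pins, 6 mm thick with tapered tips, 10.5 mm long, pointing down at y +17 and -17 mm; blue handle along -x, 16 mm wide (y), 20 mm tall, from x -34 to -126 mm. Origin midway between the pin tips, level with them and with the handle's underside; z up; head top at z 17 mm. About 0.16 kg.
- mallet: Wooden mallet, 115 x 292 x 64 mm, on the bench to the right of the jig; leave alone. Origin at the centre of its underside.
- glue: White glue bottle with a red cap, 151 mm tall, at the back; leave alone. Origin at the centre of its underside.
- brush: Bench brush, 272 mm long, front right; leave alone. Origin at the centre of its underside.
- tape_measure: Yellow-brown tape measure, 86 mm, back left; leave alone. Origin at the centre of its underside.
- screw_cup: Round tin lid with screws, 78 mm across, back right; leave alone. Origin at the centre of its underside.
- pencil: Red carpenter pencil, 160 mm, front left; leave alone. Origin at the centre of its underside.
- offcut: Pine offcut, 30 x 60 x 18 mm, in front of the jig; leave alone. Origin at the centre of its underside.
- tape_roll: Roll of masking tape, 56 mm across, at the back; leave alone. Origin at the centre of its underside.

How it is judged:
On the way, in this order (a step that is already met when the one before it is completed fails the run):
1. the strip is slid home against the end stop, flat on the bed (y of strip_end in the frame of jig above 0.106 m and z of strip_end in the frame of jig below 0.033 m and value of joint camshaft below 1.6 rad), for 0.1 s.
2. the cam is cranked until the roller is in the dwell and the jaw grips the strip against the fence (y of strip_end in the frame of jig above 0.106 m and z of strip_end in the frame of jig below 0.033 m and x of strip in the frame of jig above 0.1145 m and value of joint camshaft between 2.48 and 3.46 rad and contact force between jaw_pad and strip above 4 N), for 0.3 s.
3. both pins of the spanner are engaged in the lock ring's holes (z of spanner in the frame of ring_face below -0.005 m and horizontal distance between spanner and ring_face below 0.0045 m and angle between the x axis of spanner and the x axis of ring_face, either way round below 0.3 rad and value of joint lock_ring below 0.9 rad and value of joint camshaft between 2.48 and 3.46 rad and contact force between jaw_pad and strip above 4 N), for 0.1 s.
4. the lock ring is turned tight with the spanner engaged (value of joint lock_ring above 1.08 rad and z of spanner in the frame of ring_face below -0.005 m and horizontal distance between spanner and ring_face below 0.0045 m and angle between the x axis of spanner and the x axis of ring_face, either way round below 0.3 rad), for 0.1 s.
At the end, for the whole second after the job is handed in: Strip flat on the bed, end within 4 mm of the stop, held to the fence (within 3 mm) by the jaw pad with over 4 N; camshaft between 2.48 and 3.46 rad, in the dwell; lock ring at 1.08 rad or more; spanner at rest on the bench beside the jig, level, pins down (all of step 2 and value of joint lock_ring above 1.08 rad and height (world z) of spanner below 0.006 m and angle between spanner's own z axis and vertical below 0.12 rad and linear speed of spanner below 0.02 m/s); the robot touches nothing.
It fails at once if one of the other tools on the bench is shifted by more than 30 mm (distance of any of mallet, glue, brush, tape_measure, screw_cup, pencil, offcut, tape_roll from where it was at the start of the episode above 0.03 m).
It also fails if it takes over 72 s, if anything falls off the work surface, if the arm or the gripper's body presses on something with over 40 N, if the wrist force passes 120 N, or if a joint passes its speed limit or range.

## Working session

There is one attempt and no reset: what is moved stays moved. The work goes in short steps, Python scripts to look and compute and a tool call to move; the robot and the scene stay as the last step left them, time stands still between calls to the robot, and variables do not carry over. Pictures are saved under pics/ and viewed, at most 10 in all, crops included, and the job is handed in when it is done.

Besides the shell and the picture viewer there is one more tool, called after "Call:" as name(argument=value, ...), one argument or row to a line, values as JSON. step_arm: Moves the arm, as the interface text tells. Its arguments: {"type":"object","properties":{"steps":{"type":"array","items":{"type":"number"}},"force":{"type":"number"}},"required":["steps"]}

```bash
mkdir -p pics; ls
python3 - <<'E'
from bench import *
import cv2,pickle
s=state();print(s)
for n in("top","side"):
    d=snapshot(n);cv2.imwrite(f"pics/{n}0.png",d["image"]);pickle.dump(d,open(f"{n}0.pkl","wb"));print(n,d["pose"],d["fx"],d["fy"],d["cx"],d["cy"],[k for k in d])
E
```

```text
pics
{'time': 0.0, 'joint_pos': array([-1.06881583,  0.50186719, -0.4267822 ,  1.5514387 ,  0.2207778 ,
        1.13829042, -0.21031741]), 'qvel': array([ 3.19155862e-06,  1.88610977e-03, -8.44017393e-05,  8.65817388e-04,
        2.29905117e-03,  1.39504432e-03,  1.42723427e-03]), 'tau': array([-3.64890070e-05, -5.66597807e+01, -5.81580833e+00, -2.79095399e+01,
       -6.84270286e-02,  3.10605532e-02,  1.97025229e-04]), 'ee_pos': array([0.15361199, 0.63087062, 0.22567012]), 'tool_rot': array([-3.74118581e-01, -3.11891165e+00,  3.02537476e-03]), 'ft_force': array([-0.21324271,  0.8726694 , -0.19823105]), 'torque': array([ 0.00152337, -0.01510296, -0.00209436]), 'finger_force': 0.0, 'opening': 0.9978391364473954}
top [[ 0.01353566  0.98988037 -0.14125733  0.31469542]
 [-0.99968167  0.01640508  0.0191687   0.0247065 ]
 [ 0.02129206  0.1409529   0.98978731  1.8338746 ]
 [ 0.          0.          0.          1.        ]] 497.16791134213355 497.16791134213355 317.1590682636092 198.9108961291544 ['image', 'depth', 'fx', 'fy', 'cx', 'cy', 'pose']
side [[ 0.99365606  0.04870028 -0.10137018  0.41743596]
 [-0.1120417   0.50651188 -0.85492244 -1.21804107]
 [ 0.00971024  0.86085655  0.50875506  0.7809925 ]
 [ 0.          0.          0.          1.        ]] 444.44991850739297 444.44991850739297 313.25214983810224 203.7862813256923 ['image', 'depth', 'fx', 'fy', 'cx', 'cy', 'pose']
```

View pics/top0.png

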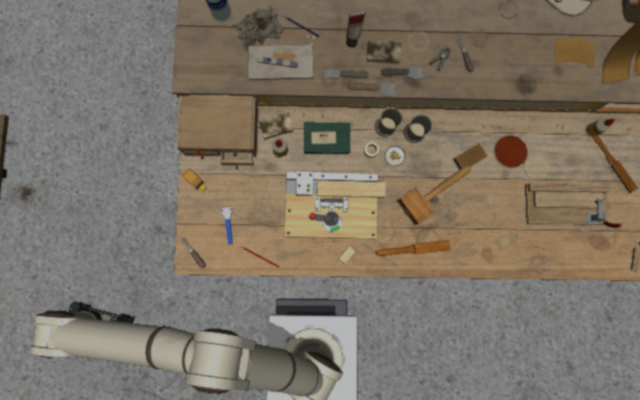

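View pics/side0.png

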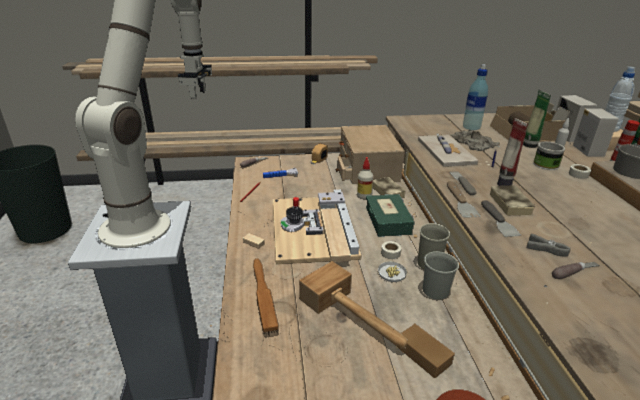

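The top view shows the jig at about (285–378, 172–238), the knob at (312,216), the cam axis near (332,222), the strip at (318–386, 181–196), and the spanner head at (227,210) with its handle running to (229,245). Next I'll enlarge the crop.

```bash
cat > h.py <<'E'
import numpy as np,cv2,pickle
def ray(d,u,v):
    r=np.array([(u-d["cx"])/d["fx"],-(v-d["cy"])/d["fy"],-1.]);P=d["pose"];return P[:3,3],P[:3,:3]@r
def onz(d,u,v,z):
    o,r=ray(d,u,v);return o+r*(z-o[2])/r[2]
def proj(d,p):
    P=d["pose"];c=P[:3,:3].T@(np.asarray(p)-P[:3,3]);return d["cx"]+d["fx"]*c[0]/-c[2],d["cy"]-d["fy"]*c[1]/-c[2]
def crop(d,fn,u0,v0,u1,v1,s):
    cv2.imwrite(fn,cv2.resize(d["image"][v0:v1,u0:u1],None,fx=s,fy=s,interpolation=cv2.INTER_CUBIC))
E
python3 - <<'E'
from h import *
d=pickle.load(open("top0.pkl","rb"));s=pickle.load(open("side0.pkl","rb"))
a=cv2.resize(d["image"][165:245,280:392],None,fx=7,fy=7,interpolation=cv2.INTER_CUBIC)[:, :784]
cv2.imwrite("pics/c1.png",a)
b=cv2.resize(d["image"][200:250,215:245],None,fx=7,fy=7,interpolation=cv2.INTER_CUBIC)
c=cv2.resize(s["image"][185:265,268:363],None,fx=6,fy=6,interpolation=cv2.INTER_CUBIC)
o=np.zeros((490,790,3),np.uint8);o[:350,:210]=b;o[:480,215:785]=c;cv2.imwrite("pics/c2.png",o)
for u,v in((340,230),(330,206),(360,188),(227,210),(229,230),(200,225),(350,200),(312,216),(332,222)):
    z=d["depth"][v,u];o,r=ray(d,u,v);print(u,v,o+r*z)
E
```

```text
340 230 [ 0.45998932 -0.09541321  0.02155504]
330 206 [ 0.54617787 -0.05740224  0.03410774]
360 188 [ 0.61279703 -0.16589085  0.04531405]
227 210 [0.52807743 0.32040587 0.01164602]
229 230 [0.45411567 0.30926532 0.01791708]
200 225 [0.47215688 0.41879953 0.0015218 ]
350 200 [ 0.57130837 -0.13155242  0.02143616]
312 216 [0.50446255 0.00812235 0.07099059]
332 222 [ 0.48411951 -0.06341734  0.07094193]
```

View pics/c1.png

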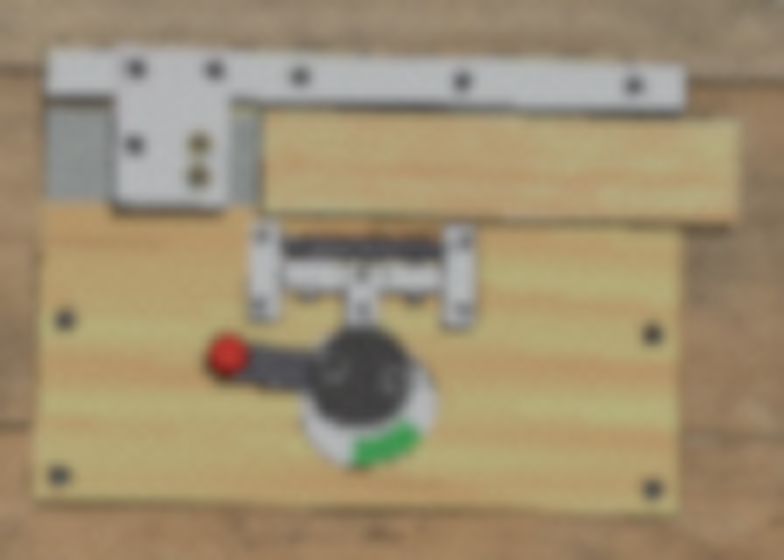

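View pics/c2.png

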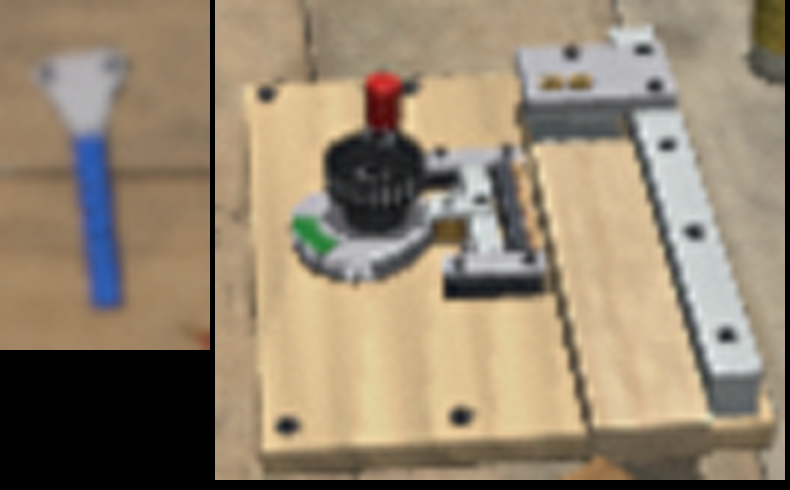

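The crops show these points:
- **c1:** base front corners at (38,497) and (676,514), ring centre (358,377) with holes near (336,375) and (391,378), knob top (228,355), strip left end at x≈263 and right end at x≈740.
- **c2:** spanner pin marks at (45,73) and (117,66), handle end at (106,307).

Run:
```python
from h import *
d=pickle.load(open("top0.pkl","rb"))
def c1(x,y,z): return onz(d,280+(x+.5)/7-.5,165+(y+.5)/7-.5,z)*1000
def cb(x,y,z): return onz(d,215+(x+.5)/7-.5,200+(y+.5)/7-.5,z)*1000
L=c1(38,497,.018);R=c1(676,514,.018);ax=c1(358,377,.07);kn=c1(228,355,.074)
print("L",L,"R",R,np.linalg.norm(L-R))
v=(L-R)[:2];yaw=np.arctan2(-v[0],v[1]);print("yaw",yaw)
c,s=np.cos(yaw),np.sin(yaw);X=np.array([c,s]);Y=np.array([-s,c])
print("origin from corners",(L+R)[:2]/2+65*X,"ring",ax)
O=ax[:2];k=kn[:2]-O;print("knob",kn,np.linalg.norm(k),"cam",np.arctan2(k@Y,k@X)-1.22)
print("fence",c1(48,46,.046),c1(686,65,.046),c1(686,107,.046),c1(45,98,.046))
f=c1(686,107,.046)-c1(45,98,.046);print("yawfence",np.arctan2(f[0],-f[1]))
for n,p in dict(stripLB=c1(265,110,.04),LF=c1(263,210,.04),RB=c1(740,120,.04),RF=c1(738,222,.04)).items():
    print(n,p,(p[:2]-O)@X,(p[:2]-O)@Y)
h1=c1(336,375,.07);h2=c1(391,378,.07);w=h1-h2;print("ringang world",np.arctan2(-w[0],w[1]),np.linalg.norm(w),(h1+h2)/2)
a=cb(45,73,.017);b=cb(117,66,.017);e=cb(106,307,.02);print("span",a,b,(a+b)/2,e,np.linalg.norm(a-b))
m=((a+b)/2-e)[:2];print("len",np.linalg.norm(m),"yaw",np.arctan2(m[1],m[0]),np.arctan2(-(a-b)[0],(a-b)[1]))
# blue centroid
hs=cv2.cvtColor(d["image"],cv2.COLOR_BGR2HSV)
m=(cv2.inRange(hs,(100,150,80),(130,255,255))>0);m[:,:210]=0;m[:,250:]=0;m[:200]=0
vv,uu=np.nonzero(m);P=np.array([onz(d,u,v,.02)[:2]*1000 for u,v in zip(uu,vv)]);cc=P.mean(0);_,S,V=np.linalg.svd(P-cc);print("blue",cc,V[0],len(P),np.sort((P-cc)@V[0])[[0,-1]])
```

```text
L [436.87546963 104.99836956  18.        ] R [ 432.98730686 -228.22862642   18.        ] 333.2496791556615
yaw -0.011667681100123516
origin from corners [499.92696392 -62.3735105 ] ring [496.92009844 -58.75615505  70.        ]
knob [506.7015336    7.68064063  74.        ] 67.15299170592225 cam 0.21628500087657065
fence [670.56423695 103.87636521  46.        ] [ 666.37033059 -230.3437917    46.        ] [ 644.00668459 -230.26241984   46.        ] [642.93910578 104.82451616  46.        ]
yawfence 0.003185964860659009
stripLB [639.66817944 -10.08887228  40.        ] 142.17054317051674 50.32947145756226
LF [586.70412386  -9.75876849  40.        ] 89.20624121076604 50.04159907991351
RB [ 638.67477209 -259.51485829   40.        ] 144.0873602695599 -199.09112747119585
RF [ 584.52339451 -258.15023521   40.        ] 89.92374696934361 -198.3584039464959
ringang world -0.038981924039998284 28.080971646627315 [497.22004027 -61.55960599  70.        ]
span [527.09798344 341.44565528  17.        ] [531.3938052  304.02075876  17.        ] [529.24589432 322.73320702  17.        ] [405.26750359 304.48400658  20.        ] 37.67063795539591
len 125.31430359389105 yaw 0.14614713745080044 0.11428496005902035
blue [453.63390435 311.13005168] [-0.98919291 -0.14661986] 66 [-37.28854922  43.81511739]
```

Run:
```python
from h import *
d=pickle.load(open("top0.pkl","rb"))
vv,uu=np.mgrid[175:235,380:440];z=d["depth"][175:235,380:440]
P=d["pose"];c=np.stack([(uu-d["cx"])/d["fx"]*z,-(vv-d["cy"])/d["fy"]*z,-z],-1)@P[:3,:3].T+P[:3,3]
for lo,hi in((.03,.05),(.05,.08)):
    Q=c[(c[...,2]>lo)&(c[...,2]<hi)]
    for x in np.arange(.50,.70,.02):
        q=Q[abs(Q[:,0]-x)<.01]
        if len(q):print(lo,round(x,2),"y",q[:,1].max().round(3),q[:,1].min().round(3))
```

```text
0.03 0.5 y -0.358 -0.372
0.03 0.52 y -0.342 -0.358
0.03 0.54 y -0.331 -0.345
0.03 0.56 y -0.317 -0.329
0.03 0.58 y -0.24 -0.44
0.03 0.6 y -0.24 -0.457
0.03 0.62 y -0.239 -0.459
0.03 0.64 y -0.24 -0.459
0.05 0.5 y -0.362 -0.405
0.05 0.52 y -0.344 -0.43
0.05 0.54 y -0.332 -0.431
0.05 0.56 y -0.317 -0.418
0.05 0.58 y -0.311 -0.404
0.05 0.6 y -0.249 -0.386
0.05 0.62 y -0.246 -0.37
0.05 0.64 y -0.256 -0.256
```

Call:
step_arm(
  steps=[0,0,-0.133,50,-40,0,1,0,0,-0.133,50,-40,0,1,0,0,-0.133,50,-40,0,1,0,0,-0.133,50,-40,0,1,0,0,-0.133,40,-45,0,1,0,0,-0.133,30,-55,0,1,0,0,-0.133,30,-55,0,1,0,0,-0.133,30,-55,0,1,0,0,-0.133,30,-55,0,1,0,0,-0.133,20,-55,0,1],
)

```text
time: 1.35
ee_pos: [0.5295, 0.1537, 0.2265]
tool_rot: [2.224, 2.218, 0.0]
ft_force: [0.2, -0.3, 0.7]
opening: 0.008
finger_force: 0.0
```

Call:
step_arm(
  steps=[0,0,0,11,-55,0,1,0,0,0,11,-55,0,1,0,0,0,11,-55,0,1,0,0,0,11,-55,0,1,0,0,0,11,-55,0,1,0,0,0,11,-55,0,1,0,0,0,11,-55,-20,1,0,0,0,11,-57,-40,1,0,0,0,0,0,-50,1,0,0,0,0,0,0,1],
)

```text
time: 2.6
ee_pos: [0.6112, -0.2782, 0.1159]
tool_rot: [-2.213, -2.215, 0.006]
ft_force: [-0.2, 0.8, -1.1]
opening: 0.0
finger_force: 0.0
```

Run:
```python
from bench import *
from h import *
s=state();print(s["joint_pos"].round(2),s["ee_pos"])
d=snapshot("side");u,v=map(int,proj(d,[.615,-.28,.05]));print(u,v)
a=d["image"][v-70:v+70,u-90:u+90];cv2.imwrite("pics/s1.png",cv2.resize(a,None,fx=4,fy=4,interpolation=cv2.INTER_CUBIC))
```

```text
[ 0.26  0.63  0.19  1.58 -0.13  0.95  0.49] [ 0.61121181 -0.27816624  0.11590344]
344 257
```

View pics/s1.png

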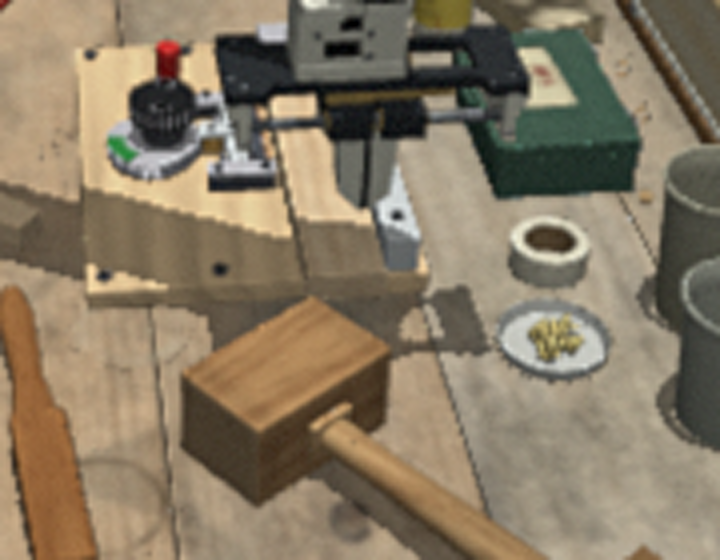

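The side view shows the closed fingers above the bed line, clear of the mallet head to the right. I'll go down in the gap just beyond the strip's end.

Call:
step_arm(
  steps=[0,0,0,3,-12,0,1,0,0,0,0,0,-30,1,0,0,0,0,0,-30,1,0,0,0,0,0,-28,1,0,0,0,0,0,0,1],
)

```text
time: 3.28
ee_pos: [0.6184, -0.2913, 0.0335]
tool_rot: [-2.218, -2.224, 0.0]
ft_force: [-0.9, 0.3, -0.0]
opening: 0.006
finger_force: 0.0
```

Call:
step_arm(
  steps=[0,0,0,0,8,-5,1,0,0,0,0,10,0,1,0,0,0,0,10,0,1,0,0,0,0,10,0,1,0,0,0,0,10,0,1,0,0,0,0,10,0,1,0,0,0,0,8,0,1,0,0,0,0,0,0,1],
)

```text
time: 4.28
ee_pos: [0.6183, -0.2237, 0.0279]
tool_rot: [-2.216, -2.224, -0.001]
ft_force: [-0.3, 0.2, -0.4]
opening: 0.008
finger_force: 0.0
```

Call:
step_arm(
  steps=[0,0,0,0,5,0,1,0,0,0,0,4,0,1,0,0,0,0,3,0,1,0,0,0,0,0,0,1],
)

```text
time: 4.78
ee_pos: [0.6184, -0.213, 0.0281]
tool_rot: [-2.218, -2.224, -0.0]
ft_force: [0.6, 0.0, 0.5]
opening: 0.006
finger_force: 0.0
```

Call:
step_arm(
  steps=[0,0,0,0,4,0,1,0,0,0,0,4,0,1,0,0,0,0,3,0,1,0,0,0,0,0,0,1],
)

```text
time: 5.28
ee_pos: [0.6176, -0.2124, 0.0294]
tool_rot: [2.219, 2.211, -0.01]
ft_force: [-0.2, -15.2, -0.3]
opening: 0.005
finger_force: 7.7
```

Call:
step_arm(
  steps=[0,0,0,0,-20,0,1,0,0,0,0,-5,40,1,0,0,0,0,0,50,1,0,0,0,-10,10,45,0.35,0,0,-0.07,-25,50,0,0.35,0,0,-0.07,-25,50,0,0.35,0,0,0,-25,50,0,0.35,0,0,0,-22,50,0,0.35,0,0,0,-4,25,-20,0.35,0,0,0,0,0,0,0.35],
)

```text
time: 6.52
ee_pos: [0.5059, 0.0103, 0.1424]
tool_rot: [-2.362, -2.067, 0.002]
ft_force: [-0.5, -1.0, -0.4]
opening: 0.645
finger_force: 0.0
```

Run:
```python
from bench import *
from h import *
s=state();print(s["joint_pos"].round(2),s["ee_pos"],s["opening"])
d=snapshot("side");a=d["image"][150:270,250:380]
hs=cv2.cvtColor(d["image"],cv2.COLOR_BGR2HSV)
m=(cv2.inRange(hs,(0,170,90),(6,255,255))|cv2.inRange(hs,(174,170,90),(180,255,255)))
m[:180]=0;m[:,:270]=0;m[260:]=0;m[:,345:]=0
v,u=np.nonzero(m);print(len(u),u.min(),u.max(),v.min(),v.max())
for z,vv in((.059,v.mean()),):print(onz(d,u.mean(),vv,z))
cv2.imwrite("pics/s2.png",cv2.resize(a,None,fx=5,fy=5,interpolation=cv2.INTER_CUBIC))
```

```text
[-0.22  0.33  0.17  2.   -0.08  0.83 -0.14] [0.50585863 0.01030528 0.14237424] 0.6454568658433383
20 294 297 198 205
[0.50639275 0.02177438 0.059     ]
```

View pics/s2.png

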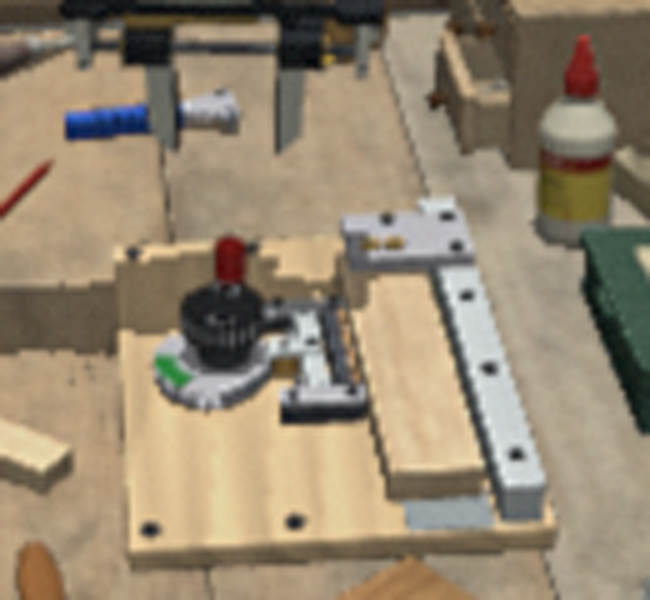

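The strip is home at the stop (its left end is under the plate at (400,270)), with its right end clear of the finger. The knob sits at (230,260). Going down onto the knob.

Call:
step_arm(
  steps=[0,0,0,0,-2,-45,0.35,0,0,0,0,0,-46,0.35,0,0,0,0,0,0,0.35,0,0,0,0,0,0,1,0,0,0,0,0,0,1,0,0,0,0,0,0,1],
  force=20,
)

```text
time: 7.32
ee_pos: [0.5087, 0.0054, 0.0539]
tool_rot: [2.368, 2.062, 0.004]
ft_force: [0.2, -1.1, -0.5]
opening: 0.368
finger_force: 0.0
```

```bash
cat > arc.py <<'E'
import numpy as np,sys
# rows of an arc about jig origin: th0, th1, n
ox,oy,r=498.3,-60.5,70
t0,t1,n=float(sys.argv[1]),float(sys.argv[2]),int(sys.argv[3])
t=np.linspace(t0,t1,n+1);p=np.c_[ox+r*np.cos(t),oy+r*np.sin(t)]
print(p[0].round(1),p[-1].round(1));print(np.diff(p,axis=0).round(0 if 0 else 1).tolist(),(t1-t0)/n)
E
python3 arc.py 1.435 4.185 20
```

```text
[507.8   8.9] [ 463.1 -121. ]
[[-9.6, 0.6], [-9.6, -0.7], [-9.4, -2.0], [-9.0, -3.3], [-8.5, -4.5], [-7.8, -5.6], [-7.0, -6.6], [-6.0, -7.5], [-4.9, -8.3], [-3.7, -8.9], [-2.5, -9.3], [-1.2, -9.5], [0.1, -9.6], [1.4, -9.5], [2.7, -9.2], [4.0, -8.8], [5.1, -8.1], [6.2, -7.4], [7.1, -6.4], [8.0, -5.4]] 0.13749999999999998
```

Call:
step_arm(
  steps=[0,0,0,0,2,-3,1,0,0,0,0,0,0,1,0,0,0,0,0,0,1],
)

```text
time: 7.7
ee_pos: [0.5074, 0.0078, 0.0495]
tool_rot: [-2.369, -2.063, -0.0]
ft_force: [-2.1, 0.3, 5.6]
opening: 0.235
finger_force: 20.0
```

Call:
step_arm(
  steps=[0,0,0.11,-9.6,0.6,1,1,0,0,0.11,-9.6,-0.7,0,1,0,0,0.11,-9.4,-2,0,1,0,0,0.11,-9,-3.3,0,1,0,0,0.11,-8.5,-4.5,0,1,0,0,0,0,0,0,1],
)

```text
time: 8.45
ee_pos: [0.461, -0.0011, 0.0498]
tool_rot: [-1.716, -2.631, -0.002]
ft_force: [0.6, 5.0, -5.7]
opening: 0.237
finger_force: 20.0
```

Call:
step_arm(
  steps=[0,0,0.11,-7.8,-5.6,0,1,0,0,0.11,-7,-6.6,0,1,0,0,0.11,-6,-7.5,0,1,0,0,0.11,-4.9,-8.3,0,1,0,0,0.11,-3.7,-8.9,0,1,0,0,0.11,-2.5,-9.3,0,1,0,0,0.11,-1.2,-9.5,0,1,0,0,0,0,0,0,1],
)

```text
time: 9.45
ee_pos: [0.4272, -0.0574, 0.0499]
tool_rot: [-0.605, -3.081, -0.001]
ft_force: [-1.2, 4.0, 0.2]
opening: 0.234
finger_force: 20.0
```

Run:
```python
from bench import *
s=state();print(s["joint_pos"].round(2),s["ee_pos"],s["ft_force"],s["torque"])
```

```text
[ 0.22  0.39 -0.17  2.21  0.12  0.55  1.14] [ 0.42724299 -0.05739286  0.04992559] [-1.22831284  3.99996708  0.19341497] [0.87117076 0.35129636 0.31258236]
```

Call:
step_arm(
  steps=[0,0,0.12,0.1,-9.6,0,1,0,0,0.12,1.4,-9.5,0,1,0,0,0.12,2.7,-9.2,0,1,0,0,0.12,4,-8.8,0,1,0,0,0.12,5.1,-8.1,0,1,0,0,0.12,6.2,-7.4,0,1,0,0,0.12,7.1,-6.4,0,1,0,0,0.12,8,-5.4,0,1,0,0,0,0,0,0,1,0,0,0,0,0,0,1],
)

```text
time: 10.7
ee_pos: [0.462, -0.1224, 0.0499]
tool_rot: [0.883, -3.014, -0.001]
ft_force: [-2.3, 1.7, 0.6]
opening: 0.235
finger_force: 20.0
```

Run:
```python
from bench import *
s=state();print(s["joint_pos"].round(2),s["ee_pos"],s["ft_force"],s["torque"])
```

```text
[ 0.53  0.47 -0.39  2.1   0.3   0.63  2.08] [ 0.4620061  -0.12237402  0.04992492] [-2.33607427  1.66351046  0.63486964] [0.71095915 0.52970219 0.26902214]
```

Call:
step_arm(
  steps=[0,0,0,0,0,0,0.45,0,0,0,0,0,0,0.45,0,0,0,0,0,0,0.45,0,0,0,0,0,30,0.45,0,0,0,0,0,50,0.45,0,0,0,0,20,30,0.45,0,0,-0.1,2,55,0,0.3,0,0,-0.1,3,60,0,0.3,0,0,-0.1,3,60,0,0.3,0,0,-0.123,3,60,0,0.3],
)

```text
time: 11.95
ee_pos: [0.4742, 0.1339, 0.1606]
tool_rot: [-0.225, 3.132, -0.0]
ft_force: [1.1, -0.5, -0.6]
opening: 0.696
finger_force: 0.0
```

Call:
step_arm(
  steps=[0,0,0,2,60,0,0.3,0,0,0,2,60,0,0.3,0,0,0,2,50,0,0.3,0,0,0,2,13,0,0.3,0,0,0,0,0,0,0.3],
)

```text
time: 12.58
ee_pos: [0.4817, 0.3156, 0.16]
tool_rot: [0.234, -3.132, 0.0]
ft_force: [-0.2, -0.6, 0.1]
opening: 0.701
finger_force: 0.0
```

Run:
```python
from bench import *
from h import *
s=state();print(s["joint_pos"].round(2),s["ee_pos"],s["tool_rot"],s["opening"])
d=snapshot("top");pickle.dump(d,open("top1.pkl","wb"));s=snapshot("side");pickle.dump(s,open("side1.pkl","wb"))
a=cv2.resize(d["image"][202:240,305:350],None,fx=8,fy=8,interpolation=cv2.INTER_CUBIC)
u,v=map(int,proj(s,[.4985,-.061,.07]));print(u,v)
b=cv2.resize(s["image"][v-30:v+30,u-25:u+25],None,fx=8,fy=8,interpolation=cv2.INTER_CUBIC)
o=np.zeros((480,770,3),np.uint8);o[:304,:360]=a;o[:480,365:765]=b;cv2.imwrite("pics/c3.png",o)
```

```text
[-0.21  0.47 -0.54  1.8   0.29  0.96  0.85] [0.48166894 0.3156463  0.15999289] [ 2.34415949e-01 -3.13247056e+00  3.96202975e-04] 0.701479929827502
294 211
```

View pics/c3.png

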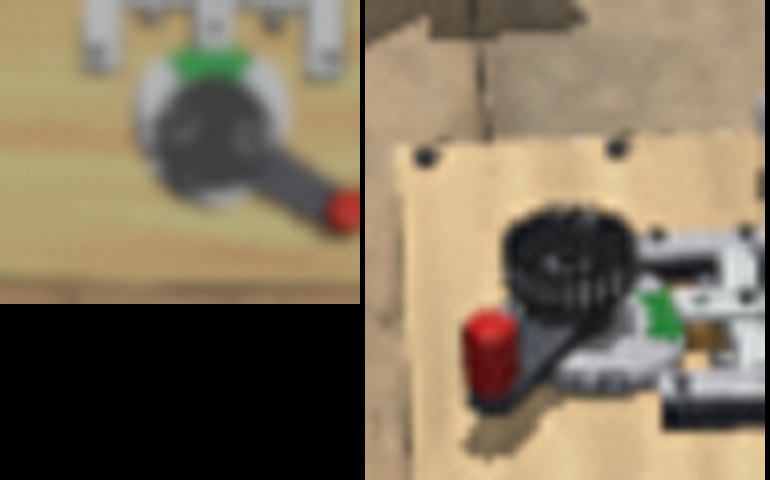

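The green land sits at the roller, at (210,65) in the left crop. The ring's holes are faint, near (183,135) and (245,140), so I'll average frames and stretch the contrast.

Run:
```python
from bench import *
from h import *
from scipy.optimize import least_squares
p=np.array([[507.4,7.8],[461,-1.1],[427.2,-57.4],[462,-122.4]])
r=least_squares(lambda o:np.hypot(*(p-o).T)-70,[498,-61]);print("axis",r.x,r.fun)
S={n:[snapshot(n) for _ in range(8)] for n in("top","side")}
o=np.zeros((400,790,3),np.uint8)
for i,(n,s,f) in enumerate((("top",10,19),("side",10,19))):
    d=S[n][0];im=np.mean([x["image"].astype(np.float32) for x in S[n]],0)
    u,v=map(int,np.round(proj(d,[r.x[0]/1e3,r.x[1]/1e3,.07])));print(n,u,v,proj(d,[r.x[0]/1e3,r.x[1]/1e3,.07]))
    pickle.dump((d,im,u,v),open(n+"avg.pkl","wb"))
    c=cv2.cvtColor(im,cv2.COLOR_BGR2GRAY)[v-9:v+10,u-9:u+10]
    c=np.clip((c-30)/(110-30),0,1)*255;c=cv2.resize(c,None,fx=20,fy=20,interpolation=cv2.INTER_CUBIC)
    o[:380,i*395:i*395+380]=np.clip(c,0,255)[...,None]
cv2.imwrite("pics/c4.png",o)
```

```text
axis [496.87280759 -61.44247323] [ 0.03814588  0.20023077 -0.21001714  0.22772088]
top 331 218 (np.float64(331.4666914036453), np.float64(218.45355879214668))
side 294 211 (np.float64(294.42230492346124), np.float64(211.1022116017923))
```

View pics/c4.png

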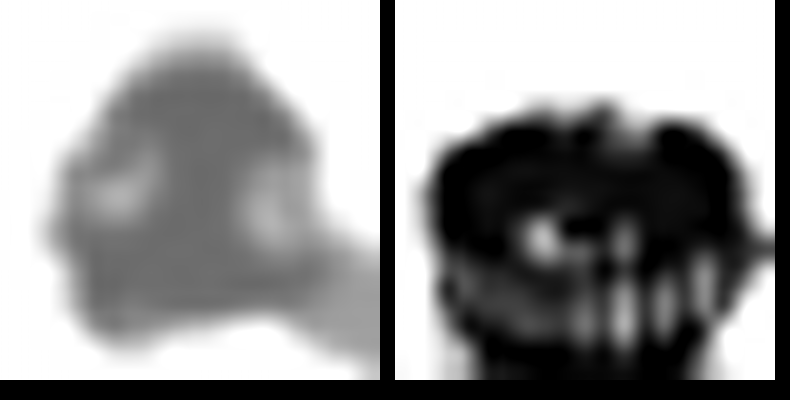

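Run:
```python
from h import *
o=np.array([.4969,-.0614])
for n,x0,pts in(("top",0,[(125,185),(268,210),(190,190)]),("side",395,[(545,240),(625,140),(588,185)])):
    d,im,u,v=pickle.load(open(n+"avg.pkl","rb"))
    for x,y in pts:
        p=onz(d,u-9+(x-x0+.5)/20-.5,v-9+(y+.5)/20-.5,.07)[:2]-o;print(n,x,y,(p*1000).round(1))
    # template fit: brightness of discs of the two holes vs yaw, given centre free
    g=cv2.cvtColor(im,cv2.COLOR_BGR2GRAY)
    best=[]
    for th in np.arange(-.6,.3,.02):
        for dx in np.arange(-4,4.1,1):
            for dy in np.arange(-4,4.1,1):
                s=0
                for sg in(1,-1):
                    for a in np.arange(0,6.28,.52):
                        for rr in (1.5,4):
                            q=[o[0]+(dx-np.sin(th)*17*sg+rr*np.cos(a))/1e3,o[1]+(dy+np.cos(th)*17*sg+rr*np.sin(a))/1e3,.068]
                            uu,vv=proj(d,q);s+=min(cv2.getRectSubPix(g,(1,1),(float(uu),float(vv)))[0,0],90)
                best.append((s,th,dx,dy))
    best.sort(reverse=True);print(n,[tuple(np.round(b,2).tolist()) for b in best[:6]])
```

```text
top 125 185 [ 2.2 13.2]
top 268 210 [ -1.9 -12.4]
top 190 190 [1.5 1.5]
top [(4341.91, 0.04, 1.0, -4.0), (4341.2, 0.06, 2.0, -4.0), (4340.82, 0.08, 2.0, -4.0), (4340.66, 0.02, 1.0, -4.0), (4339.75, 0.04, 2.0, -4.0), (4339.44, 0.06, 1.0, -4.0)]
side 545 240 [ -8.3 -13.3]
side 625 140 [ 6.  14.6]
side 588 185 [-0.6  1.9]
side [(3218.92, -0.46, 0.0, 4.0), (3216.6, -0.44, -1.0, 4.0), (3216.54, -0.48, 0.0, 4.0), (3210.74, -0.46, -1.0, 4.0), (3208.44, -0.44, 0.0, 4.0), (3204.65, -0.42, -1.0, 4.0)]
```

Call:
step_arm(
  steps=[0,0,0,-2,0,-50,0.3,0,0,0,0,0,-50,0.3,0,0,0,0,0,-40,0.3,0,0,0,0,0,-14,0.3,0,0,0,0,0,0,0.3],
)

```text
time: 14.1
ee_pos: [0.4794, 0.3154, 0.0059]
tool_rot: [0.233, -3.132, 0.001]
ft_force: [0.3, -1.0, 0.2]
opening: 0.7
finger_force: 0.0
```

Call:
step_arm(
  steps=[0,0,0,0,0,-3,1,0,0,0,0,0,0,1,0,0,0,0,0,0,1,0,0,0,0,0,0,1,0,0,0,0,0,0,1,0,0,0,0,0,0,1,0,0,0,0,0,0,1,0,0,0,0,0,0,1],
  force=50,
)

```text
time: 15.1
ee_pos: [0.4799, 0.3157, 0.0035]
tool_rot: [-0.233, 3.133, 0.001]
ft_force: [-0.7, 0.7, 2.9]
opening: 0.169
finger_force: 50.0
```

Call:
step_arm(
  steps=[0,0,0,0,0,30,1,0,0,0,0,0,50,1,0,0,0,0,-20,50,1,0,0,-0.07,-6,-50,0,1,0,0,-0.07,-6,-55,0,1,0,0,-0.07,-6,-55,0,1,0,0,-0.07,-6,-55,0,1,0,0,-0.069,-5,-55,0,1,0,0,0,-5,-50,0,1,0,0,0,0,-27,0,1],
)

```text
time: 16.35
ee_pos: [0.4443, -0.0549, 0.1329]
tool_rot: [-0.321, -3.124, 0.002]
ft_force: [-0.0, 0.6, -0.5]
opening: 0.168
finger_force: 50.0
```

Call:
step_arm(
  steps=[0,0,0,0,0,0,1,0,0,0,0,0,-20,1,0,0,0,0,0,0,1],
)

```text
time: 16.73
ee_pos: [0.4443, -0.0503, 0.1121]
tool_rot: [-0.312, -3.123, -0.001]
ft_force: [-0.8, 1.4, -1.3]
opening: 0.165
finger_force: 50.0
```

Run:
```python
from bench import *
from h import *
q=[state()["ee_pos"]]
S=[];
for n in("top","side"):
    L=[snapshot(n) for _ in range(4)];q.append(state()["ee_pos"]);d=L[0];d["avg"]=np.mean([x["image"].astype(np.float32) for x in L],0);pickle.dump(d,open(n+"h.pkl","wb"));S.append(d)
print(np.mean(q,0),state()["tool_rot"])
o=np.zeros((500,790,3),np.uint8)
for i,d in enumerate(S):
    u,v=map(int,proj(d,[.4969,-.0614,.12]));print(u,v)
    a=d["avg"][v-20:v+20,u-16:u+16].clip(0,255).astype(np.uint8)
    o[:480,i*395:i*395+384]=cv2.resize(a,None,fx=12,fy=12,interpolation=cv2.INTER_CUBIC)
cv2.imwrite("pics/c5.png",o)
```

```text
[ 0.44552737 -0.05092017  0.11317469] [ 3.14400224e-01  3.12519170e+00 -8.33358695e-05]
332 216
294 196
```

View pics/c5.png

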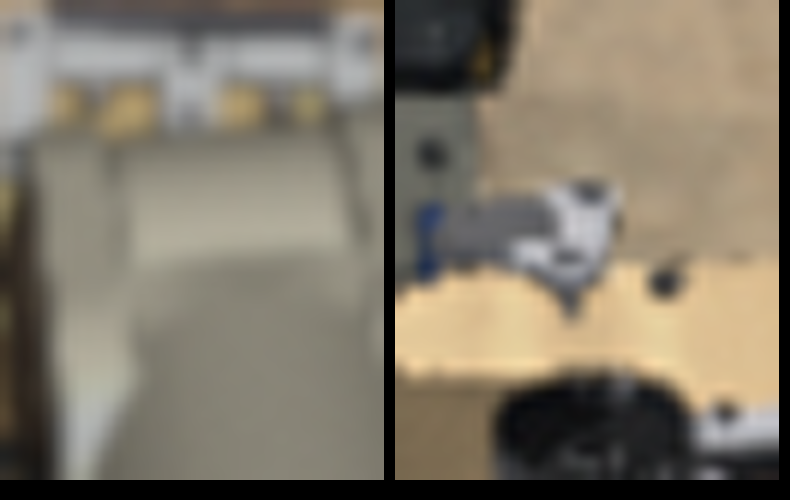

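The side crop shows the spanner level over the ring, with the near pin tip at (572,315), the near screw top at (567,258) and the far one at (592,188). The arm hides the top view.

Run:
```python
from h import *
d=pickle.load(open("sideh.pkl","rb"));u0,v0=294-16,196-20
t=np.array([.4455,-.0509])
def q(x,y,z):return onz(d,u0+(x-395+.5)/12-.5,v0+(y+.5)/12-.5,z)[:2]
tip=q(572,315,.110);n=q(567,258,.127);f=q(592,188,.127)
m=(n+f)/2
c,s=np.cos(-.2),np.sin(-.2);X=np.array([c,s]);Y=np.array([-s,c])
for k,p in dict(tip=tip,near=n,far=f,mid=m).items():print(k,(p*1000).round(1),((p-t)@X*1000).round(1),((p-t)@Y*1000).round(1))
w=f-n;print("yaw",np.arctan2(-w[0],w[1]),np.linalg.norm(w)*1000)
```

```text
tip [490.1 -72.9] 48.1 -12.7
near [489.  -73.9] 47.2 -13.9
far [497.9 -38.9] 48.9 22.2
mid [493.4 -56.4] 48.1 4.1
yaw -0.24666843621027337 36.12377107556977
```

Call:
step_arm(
  steps=[0,0,0,2,-1,-20,1,0,0,0,0,0,-16,1,0,0,0,0,0,-4,1,0,0,0,0,0,-3,1,0,0,0,0,0,-2,1,0,0,0,0,0,0,1],
)

```text
time: 17.88
ee_pos: [0.4485, -0.0524, 0.0685]
tool_rot: [0.314, 3.124, 0.001]
ft_force: [1.5, 1.0, -2.1]
opening: 0.169
finger_force: 50.0
```

```bash
cat > st.py <<'E'
from bench import *
s=state();print(s["joint_pos"].round(2),(s["ee_pos"]*1000).round(1),s["ft_force"].round(1),s["torque"].round(2),s["tool_rot"].round(3))
E
python3 st.py
```

```text
[ 0.36  0.39 -0.35  2.16  0.22  0.63  1.22] [448.5 -52.4  68.5] [ 1.5  1.  -2.1] [ 0.22 -0.28  0.07] [3.140e-01 3.124e+00 1.000e-03]
```

Call:
step_arm(
  steps=[0,0,0,0,0,-3,1,0,0,0,0,0,-3,1,0,0,0,0,0,0,1],
)

```text
time: 18.25
ee_pos: [0.4487, -0.0525, 0.0627]
tool_rot: [0.314, 3.124, 0.0]
ft_force: [0.4, 1.3, 3.0]
opening: 0.169
finger_force: 50.0
```

```bash
python3 st.py
```

```text
[ 0.35  0.4  -0.34  2.16  0.23  0.61  1.22] [448.7 -52.5  62.7] [0.4 1.3 3. ] [ 0.27 -0.33  0.08] [0.314 3.124 0.   ]
```

Both pins went in, about 10 mm deep with low force. Now I'll turn the ring clockwise.

```bash
sed -i 's/^ox,oy,r=.*/ox,oy,r=496.9,-61.4,float(sys.argv[4])/' arc.py; python3 arc.py 2.958 1.958 10 49.1
```

```text
[448.6 -52.4] [478.4 -15.9]
[[1.1, 4.8], [1.6, 4.6], [2.1, 4.5], [2.5, 4.2], [2.9, 4.0], [3.3, 3.6], [3.6, 3.3], [3.9, 2.9], [4.2, 2.5], [4.4, 2.1]] -0.10000000000000002
```

Call:
step_arm(
  steps=[0,0,-0.1,1.1,4.8,0,1,0,0,-0.1,1.6,4.6,0,1,0,0,-0.1,2.1,4.5,0,1,0,0,-0.1,2.5,4.2,0,1,0,0,0,0,0,0,1],
)

```text
time: 18.88
ee_pos: [0.4561, -0.0341, 0.0627]
tool_rot: [0.927, 3.0, 0.001]
ft_force: [2.1, 1.9, 4.5]
opening: 0.17
finger_force: 50.0
```

```bash
python3 st.py
```

```text
[ 0.23  0.4  -0.25  2.15  0.17  0.61  0.83] [456.1 -34.1  62.7] [2.1 1.9 4.5] [ 0.26 -0.5   0.07] [9.27e-01 3.00e+00 1.00e-03]
```

Call:
step_arm(
  steps=[0,0,-0.1,2.9,4,0,1,0,0,-0.1,3.3,3.6,0,1,0,0,-0.1,3.6,3.3,0,1,0,0,-0.1,3.9,2.9,0,1,0,0,0,0,0,0,1],
)

```text
time: 19.5
ee_pos: [0.4696, -0.0202, 0.0627]
tool_rot: [1.503, 2.758, 0.002]
ft_force: [1.4, 3.1, 4.5]
opening: 0.174
finger_force: 50.0
```

```bash
python3 st.py
```

```text
[ 0.12  0.41 -0.16  2.12  0.11  0.62  0.46] [469.6 -20.2  62.7] [1.4 3.1 4.5] [ 0.47 -0.44  0.04] [1.503e+00 2.758e+00 2.000e-03]
```

Call:
step_arm(
  steps=[0,0,-0.1,4.2,2.5,0,1,0,0,-0.1,4.4,2.1,0,1,0,0,-0.05,2.3,0.9,0,1,0,0,0,0,0,0,1],
)

```text
time: 20.0
ee_pos: [0.4794, -0.015, 0.0625]
tool_rot: [-1.831, -2.552, 0.001]
ft_force: [-0.7, 2.4, 7.8]
opening: 0.166
finger_force: 50.6
```

```bash
python3 st.py
```

```text
[ 0.06  0.42 -0.1   2.1   0.07  0.63  0.24] [479.4 -15.   62.5] [-0.7  2.4  7.8] [0.19 0.13 0.89] [-1.831e+00 -2.552e+00  1.000e-03]
```

Call:
step_arm(
  steps=[0,0,-0.06,2.8,1,0,1,0,0,0,0,0,0,1,0,0,0,0,0,0,1],
)

```text
time: 20.38
ee_pos: [0.4807, -0.0146, 0.0623]
tool_rot: [-1.905, -2.496, 0.004]
ft_force: [-3.7, 1.0, 9.7]
opening: 0.17
finger_force: 51.9
```

```bash
python3 st.py
```

```text
[ 0.04  0.42 -0.08  2.1   0.06  0.63  0.19] [480.7 -14.6  62.3] [-3.7  1.   9.7] [-0.14  0.75  1.2 ] [-1.905 -2.496  0.004]
```

Call:
step_arm(
  steps=[0,0,0.06,-2.8,-1,0,1,0,0,0,0,0,0,1,0,0,0,0,0,8,1,0,0,0,0,0,10,1,0,0,0,0,0,30,1,0,0,0,0,0,30,1,0,0,0,0,20,0,1,0,0,0.14,0,50,0,1,0,0,0.14,0,50,0,1,0,0,0,0,0,0,1],
)

```text
time: 21.62
ee_pos: [0.4782, 0.1086, 0.1402]
tool_rot: [-1.453, -2.783, -0.001]
ft_force: [0.1, -0.5, -2.1]
opening: 0.166
finger_force: 49.9
```

Call:
step_arm(
  steps=[0,0,0.14,0,50,0,1,0,0,0.14,0,50,0,1,0,0,0.14,0,50,0,1,0,0,0.14,0,50,0,1,0,0,0.14,0,9,0,1,0,0,0.14,0,0,0,1,0,0,0.14,0,0,0,1,0,0,0.14,0,0,0,1,0,0,0,0,0,0,1],
)

```text
time: 22.75
ee_pos: [0.4796, 0.3115, 0.1397]
tool_rot: [0.23, -3.131, 0.003]
ft_force: [-0.3, 0.2, -1.8]
opening: 0.174
finger_force: 49.9
```

```bash
python3 st.py
```

```text
[-0.23  0.48 -0.5   1.82  0.29  0.91  0.85] [479.6 311.5 139.7] [-0.3  0.2 -1.8] [-0.   -0.04  0.02] [ 2.300e-01 -3.131e+00  3.000e-03]
```

Call:
step_arm(
  steps=[0,0,0,0,0,-50,1,0,0,0,0,0,-50,1,0,0,0,0,0,-24,1,0,0,0,0,0,-7,1,0,0,0,0,0,-5,1,0,0,0,0,0,0,1,0,0,0,0,0,0,1],
)

```text
time: 23.62
ee_pos: [0.4804, 0.3142, 0.0054]
tool_rot: [-0.233, 3.131, 0.001]
ft_force: [-0.4, 0.3, -1.6]
opening: 0.168
finger_force: 49.9
```

Call:
step_arm(
  steps=[0,0,0,0,0,-2,1,0,0,0,0,0,-2,1,0,0,0,0,0,0,1,0,0,0,0,0,0,1],
)

```text
time: 24.12
ee_pos: [0.4804, 0.3142, 0.0034]
tool_rot: [-0.234, 3.131, -0.001]
ft_force: [-5.4, -5.1, 22.1]
opening: 0.171
finger_force: 49.9
```

Call:
step_arm(
  steps=[0,0,0,0,0,1.5,1,0,0,0,0,0,0,0.5,0,0,0,0,0,0,0.5,0,0,0,0,0,0,0.5,0,0,0,0,0,0,0.5,0,0,0,0,0,40,0.5,0,0,0,0,0,50,0.5,0,0,0,0,20,50,0.5,0,0,0,0,50,20,0.5,0,0,0,-30,50,20,0.5],
  force=10,
)

```text
time: 25.38
ee_pos: [0.4525, 0.4339, 0.183]
tool_rot: [-0.226, 3.131, 0.001]
ft_force: [0.8, 0.6, -0.7]
opening: 0.496
finger_force: 0.0
```

Call:
step_arm(
  steps=[0,0,0,-30,50,0,0.5,0,0,0,-30,50,0,0.5,0,0,0,0,0,0,0.5,0,0,0,0,0,0,0.5],
)

```text
time: 25.88
ee_pos: [0.3895, 0.5335, 0.1812]
tool_rot: [0.236, -3.133, 0.002]
ft_force: [0.2, -0.4, -0.2]
opening: 0.498
finger_force: 0.0
```

```bash
python3 st.py
python3 - <<'E'
from bench import *
from h import *
d=snapshot("top");s=snapshot("side")
for v,u in((210,227),(212,227),(230,229),(240,230),(222,228)):
    o,r=ray(d,u,v);print(u,v,(o+r*d["depth"][v,u]).round(4))
o=np.zeros((560,795,3),np.uint8)
o[:420,:]=0
a=cv2.resize(d["image"][165:250,205:395],None,fx=3,fy=3,interpolation=cv2.INTER_CUBIC)[:,:570]
b=cv2.resize(s["image"][160:265,250:365],None,fx=2.7,fy=2.7,interpolation=cv2.INTER_CUBIC)
o[:255,:570]=a;o[260:260+b.shape[0],:b.shape[1]]=b;c=cv2.resize(s["image"][160:190,255:305],None,fx=8,fy=8,interpolation=cv2.INTER_CUBIC);o[260:500,390:790]=c
cv2.imwrite("pics/f.png",o)
E
```

```text
[-0.61  0.59 -0.53  1.56  0.32  1.09  0.5 ] [389.5 533.5 181.2] [ 0.2 -0.4 -0.2] [-0.   -0.01  0.04] [ 2.360e-01 -3.133e+00  2.000e-03]
227 210 [0.527  0.3189 0.0211]
227 212 [0.5205 0.3199 0.013 ]
229 230 [0.4542 0.3094 0.0171]
230 240 [0.4177 0.3039 0.0204]
228 222 [0.4833 0.314  0.0184]
```

View pics/f.png

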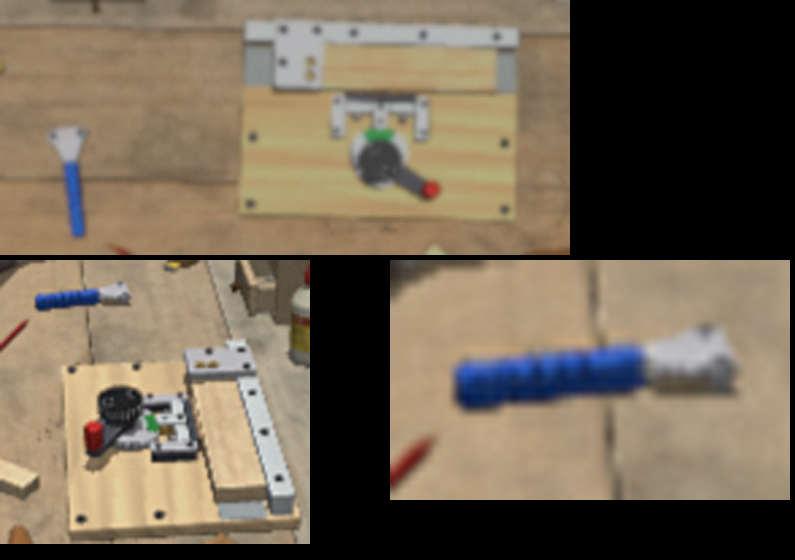

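The spanner lies level on the bench, pins down, at (68,180). The strip is clamped under the plate, the green land is at the roller at (380,135), and the arm is clear. Handing in.

```bash
python3 -c "
from bench import *
print(close_job())"
```

```text
the job is handed in; nothing more can be done
None
```

I handed the job in at about 26 s of the 72 s allowed, and no verdict came back: the strip is hard against the end stop and clamped with the cam in its dwell, the lock ring is turned to its stop, and the spanner is back on the bench, pins down.

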